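Find the worn hand valve by its play and open its repair drawer

ROBOT

A 7-joint arm with a two-finger parallel gripper is mounted at the origin on the work surface. World frame = base frame: x ahead of the robot, y to its left, z up, the work surface at z = 0. Lengths are in m, angles in rad, forces in N, time in s.
With the tool pointing down it reaches from about 0.4 to 0.875 m from the base axis. Payload 19.3 kg.
Tool frame: the origin (TCP) lies at the very end of the fingers, on their centre line; the grasp point (between the pads) lies 19 mm behind it; z points along the fingers, y is the line along which they close (so a half turn about z gives the same grasp; the last joint's range is limited). The gripper opens to 85 mm and grips with 20 to 120 N. Pads are 22 mm wide; open, the fingers measure 114 mm over their backs; the gripper's body (76 mm by 85 mm) begins 54 mm behind the grasp point. The pads swing forward as they close: fully open they stand 13 mm farther back than shut.
Start: joints at [1.27, 0.521, -0.036, 1.599, 0.021, 1.021, -0.113], TCP at [0.143, -0.608, 0.231] pointing down, gripper open.
Joint ranges: [-2.91, 2.91], [-0.3, 2.13], [-1.5, 1.42], [0.17, 2.43], [-1.26, 4.41], [0.16, 1.93], [-2.52, 2.52]. Speed limits (rad/s): [1.89, 1.89, 2.39, 2.39, 3.01, 3.01, 3.01].

INTERFACE

Orientations are given as [roll, pitch, yaw] about the fixed x, y, z axes, in that order (R = Rz(yaw) Ry(pitch) Rx(roll)).
In Python, from workcell import bot gives the robot as it stands.
- The arm moves only by the tool jog_arm, never from a script. Its argument "motion" is a list of rows, each a list of 5 numbers: the shift along the tool's x, y, z scaled (see below), then the turn about the tool's z scaled (see below), then the opening, from 0 (shut) to 1 (fully open). A call has 1 to 12 rows; each row shifts and turns the commanded pose from where the row before left it, along the tool's axes as they then stand; what a row does not reach is not made up. The controller multiplies each number of a shift by 30 mm and each number of a turn by 0.08 rad. A row lasts 1/10 s, in which the tool goes at most 50 mm and 8.59 degrees, less where a joint would pass 70% of its speed; a pose out of reach is approached as far as the arm can. A call with a number of a shift or a turn outside -1 to 1 is refused whole. A call with a gripper value outside its range is refused whole. The fingers move at their own pace and stop on an object; "newtons" is the grip in N (left out, the last holds). Time passes only in rows, so rows that do not move let the fingers close. It gives the time, the measured TCP pose, the force, the opening and the grip force at its end, in the units of the state.
- bot.observe(): the state, without advancing time (a new reading comes with each control period).
- bot.grab_frame(name): name is "side" or "top" or "wrist"; returns a dict with "pixels" (420x560x3 uint8, red, green, blue), "fovy" (degrees; the focal length in pixels is half the picture's height over the tangent of half this angle, whatever the lens; pixels are square), "cx", "cy" (the principal point, pixels), "rvec" (rotation vector, rad) and "tvec" (3), from world to camera coordinates, as OpenCV has them; the wrist camera has in their place "mount" (4x4, takes a point from camera to tool coordinates, whose origin is the TCP and whose axes are the flange's). Camera axes: x right, y down, z forward; pixel columns grow to the right and rows downward; lengths in m; the calibration is good to about 2 mm. A picture is of the moment at which its call begins: read the wrist's pose just before it. There is no depth.
- bot.job_done(): hands the job in; it is judged then, once.
The state is a dict: "clock": time; "qpos": joint angles; "qd": joint speeds; "joint_efforts": joint torques, N m; "position": TCP position; "tool_rot": TCP orientation; "force": force on the tool from outside, world axes, zero at the start; "moment": the same for the moment, N m; "grip_width": finger opening in m; "finger_force": force on a finger pad.
Only numpy, scipy, OpenCV 4.12 (cv2) and the standard library are available. Lean on these libraries where they do the work, as an engineer would, in place of code of your own. Each camera call takes 0.05 s, during which the arm holds its last target. There are 200 camera calls.

TASK

One of the three red-levered hand valves on the blue drawer rack has worn loose; the other two are sound and give only a hair. Rock the levers right and left until you have felt which one is loose in both directions, leave that lever swung all the way over to the robot's left as the reject mark, and then pull the repair-kit drawer right beneath it out to its stop. Keep the other two drawers shut and leave the loose things on the bench where they are.

Things in the scene. Friction and masses are not known exactly. Their poses are not given: they have to be found in the camera images.
- rack: blue sheet-steel cabinet, 280 deep x 369 wide x 115 mm high, origin at the middle of its underside; x axis points to its back, y to its left, z up. Its front faces the robot, up to 12 degrees askew. Three grey-fronted drawers side by side, 115 mm apart, slide out along -x; on its top a hand valve with a red lever stands above each drawer
- handle_left (a point): middle of the left drawer's handle (left = towards +y). A level black bar 10 mm thick, 84 mm long, parallel to the drawer's front, 90 mm above the bench, centre line 50 mm before the front, so 45 mm of clear space behind it, open above and below; a leg at each end. x axis points into the rack, y along the bar, z up
- handle_middle (a point): the same for the middle drawer
- handle_right (a point): the same for the right drawer (towards -y)
- box_left (a joint): how far the left drawer is out, in m: 0 shut, 0.09 at its stop. May start a few mm ajar; slides with 2 to 4 N of friction
- box_middle (a joint): the same for the middle drawer
- box_right (a joint): the same for the right drawer
- grip_left (a point): in the red grip of the left lever, mid-thickness, 80 mm from its upright pivot, 22 mm from its free end. The lever lies level 169 mm above the bench and points from the pivot to the robot. Grip 66 long, 18 wide, 16 mm thick; 46 mm clear below it; free end 43 mm behind the drawer fronts. x axis along the lever to the pivot, y left, z up
- grip_middle (a point): the same for the middle valve
- grip_right (a point): the same for the right valve
- lev_left (a joint): left lever's angle, rad: 0 straight out, positive with its free end to the robot's left. Stays where left; about 2.5 N at the grip moves it. A sound valve gives 0.035 (3 mm at the grip) to either side, then is solid; the worn one swings 0.16 (13 mm) to either side. Which is worn varies and cannot be seen at rest
- lev_middle (a joint): the same for the middle valve
- lev_right (a joint): the same for the right valve
- gauge_side_mid (a point): bystander: centre of a black dial gauge, 58 mm across, 28 mm thick, lying dial up on the bench close beside the rack's right end
- gauge_table_mid (a point): bystander: centre of a black dial gauge, 100 mm across, 40 mm thick, lying dial up on the bench to the left
- wrench_mid (a point): bystander: a 180 mm wrench lying on the bench to the right
- driver_mid (a point): bystander: a 190 mm yellow screwdriver lying on the bench to the left
- jar_mid (a point): bystander: a jar, 66 mm across, 90 mm high, on the bench to the left

How it is judged:
By the outcome, as a careful person would: the job done as asked, in the order asked, and still so for the second after the job is handed in, with the robot touching nothing.
It also fails if it takes over 72 s, if anything falls off the work surface, if the arm or the gripper's body presses on something with over 40 N, if the wrist force passes 120 N, or if a joint passes its speed limit or range.

## Working session

There is one attempt and no reset: what is moved stays moved. The work goes in short steps, Python scripts to look and compute and a tool call to move; the robot and the scene stay as the last step left them, time stands still between calls to the robot, and variables do not carry over. Pictures are saved under pics/ and viewed, at most 10 in all, crops included, and the job is handed in when it is done.

Besides the shell and the picture viewer there is one more tool, called after ">>>" as name(argument=value, ...) on one line, values as JSON. jog_arm: Moves the arm, as the interface text tells. Shifts and turns lie within -1 to 1; 1 stands for 30 mm of shift or 0.08 rad of turn. Its arguments: {"type":"object","properties":{"motion":{"type":"array","items":{"type":"array","items":{"type":"number"}}},"newtons":{"type":"number"}},"required":["motion"]}

```bash
mkdir -p pics
cat > h.py <<'E'
import numpy as np, cv2
from workcell import bot
from scipy.spatial.transform import Rotation as R
def cam(f):
    im=f["pixels"]; fl=im.shape[0]/2/np.tan(np.radians(f["fovy"])/2)
    return fl, R.from_rotvec(np.ravel(f["rvec"])).as_matrix(), np.ravel(f["tvec"])
def ray(f,u,v):
    fl,Rm,t=cam(f); d=Rm.T@np.array([(u-f["cx"])/fl,(v-f["cy"])/fl,1]); return -Rm.T@t,d
def onz(f,u,v,z):
    o,d=ray(f,u,v); return o+d*(z-o[2])/d[2]
def proj(f,p):
    fl,Rm,t=cam(f); c=Rm@np.asarray(p)+t; return np.array([f["cx"]+fl*c[0]/c[2],f["cy"]+fl*c[1]/c[2]])
def red(im):
    h=cv2.cvtColor(im,cv2.COLOR_RGB2HSV); return (((h[...,0]<8)|(h[...,0]>172))&(h[...,1]>130)&(h[...,2]>60)).astype(np.uint8)
def blobs(m,amin=40):
    n,l,s,c=cv2.connectedComponentsWithStats(m); return [(s[i],c[i],l==i) for i in range(1,n) if s[i][4]>=amin]
E
python3 - <<'E'
from h import *
s=bot.observe(); print(s)
for n in("top","side"):
    f=bot.grab_frame(n); cv2.imwrite(f"pics/{n}0.png",f["pixels"][...,::-1]); np.save(f"{n}0.npy",f,allow_pickle=True)
    print(n,f["fovy"],f["cx"],f["cy"],ray(f,280,210))
    for b in blobs(red(f["pixels"])): print(b[0],b[1])
E
```

```text
{'clock': 0.0, 'qpos': array([ 1.26979002,  0.52204352, -0.03632465,  1.5999732 ,  0.021199  ,
        1.02109516, -0.11276587]), 'qd': array([-0.0001539 , -0.00073404,  0.00041423, -0.00070993,  0.00159955,
       -0.00110927, -0.00055349]), 'joint_efforts': array([-2.52465243e-04, -9.27113986e+01,  1.97951987e+00, -3.69932556e+01,
        1.76763354e-02,  8.00456037e-03, -1.13923778e-05]), 'position': array([ 0.14286672, -0.60812062,  0.23071984]), 'tool_rot': array([-3.14046123e+00,  8.04853181e-05,  2.30826973e-01]), 'force': array([-0.2799418 , -0.30616454,  0.60172842]), 'moment': array([-0.0853183 , -0.01673025,  0.00236019]), 'finger_force': 0.0, 'grip_width': 0.08528535232078614}
top 57.378533240321296 279.5231366823045 205.77053633287835 (array([0.39345038, 0.03807464, 1.2695769 ]), array([ 0.15352512, -0.02300402, -0.9879392 ]))
[235 160  10  21 113] [239.67256637 169.7079646 ]
[274 168  10  21 112] [278.25 178.25]
[311 177  10  21 122] [315.70491803 186.95081967]
side 50.58924577372146 280.4841156548292 206.46234727131267 (array([0.37823333, 0.94344728, 0.98949263]), array([ 0.13006926, -0.70485425, -0.69737153]))
[247 155  21  10 113] [257.26548673 159.46017699]
[231 178  22  10 129] [241.73643411 182.49612403]
[213 204  23  12 158] [223.79746835 209.69620253]
```

View pics/top0.png

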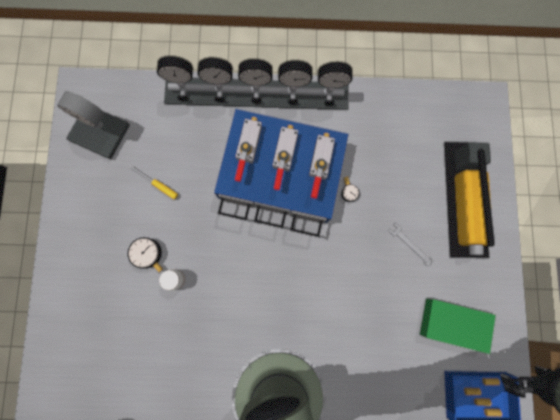

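View pics/side0.png

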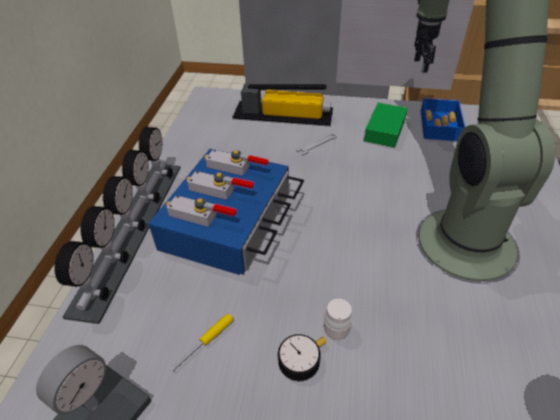

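Run:
```python
from h import *
ft=np.load("top0.npy",allow_pickle=True).item();fs=np.load("side0.npy",allow_pickle=True).item()
bt=sorted(blobs(red(ft["pixels"])),key=lambda b:b[1][0]);bs=sorted(blobs(red(fs["pixels"])),key=lambda b:-b[1][1])
for a,b in zip(bt,bs):
    print("top@.173",onz(ft,*a[1],.173),"side@.17",onz(fs,*b[1],.170))
    o1,d1=ray(ft,*a[1]);o2,d2=ray(fs,*b[1])
    t=np.linalg.lstsq(np.c_[d1,-d2],o2-o1,rcond=None)[0];print(" tri",(o1+d1*t[0]+o2+d2*t[1])/2,np.linalg.norm(o1+d1*t[0]-o2-d2*t[1]))
    ys,xs=np.nonzero(a[2]);q=np.array([onz(ft,x,y,.173)[:2] for x,y in zip(xs,ys)]);print(" axis",np.degrees(np.arctan2(*np.linalg.svd(q-q.mean(0))[2][0][::-1])), np.ptp(q,axis=0))
```

```text
top@.173 [0.68051486 0.13347285 0.173     ] side@.17 [0.67895892 0.13565036 0.17      ]
 tri [0.68069171 0.1337646  0.16825683] 0.0020695122619967957
 axis 169.52458553608923 [0.06089993 0.02459572]
top@.173 [0.65791193 0.0196717  0.173     ] side@.17 [0.65662715 0.02069712 0.17      ]
 tri [0.65790097 0.01953024 0.16910803] 0.0018531380186552638
 axis 169.60763676580777 [0.06040102 0.02533959]
top@.173 [ 0.63479575 -0.09058004  0.173     ] side@.17 [ 0.63424022 -0.08952499  0.17      ]
 tri [ 0.63516519 -0.09109888  0.16882824] 0.0010751783395970926
 axis 168.26364105128388 [0.06026685 0.0261568 ]
```

The top view shows the rack with three red levers at about (240,170), (278,178) and (316,187), and the handles below them at about (235,208), (270,217) and (307,226). The side view agrees: triangulated heights are about 0.169, lever spacing is 115 mm and rack yaw is about -11.4°.

```bash
cat >> h.py <<'E'
YAW=-0.2; X=np.array([np.cos(YAW),np.sin(YAW),0]); Y=np.array([-X[1],X[0],0])
G={"right":np.array([.624,-.0885,.169]),"middle":np.array([.646,.022,.169]),"left":np.array([.669,.136,.169])}
def go(p,yaw=YAW):
    s=bot.observe(); Rm=R.from_euler("xyz",s["tool_rot"]).as_matrix()
    print("t %.2f pos %s yaw %.3f F %s"%(s["clock"],s["position"].round(4),s["tool_rot"][2],s["force"].round(1)))
    print("units",((Rm.T@(np.asarray(p)-s["position"]))/.03).round(2),"turn",round((s["tool_rot"][2]-yaw)/.08,2))
E
python3 - <<'E'
from h import *
go(G["right"]+[0,0,.075]); print(bot.grab_frame("wrist")["mount"].round(3))
ft=np.load("top0.npy",allow_pickle=True).item(); g=cv2.cvtColor(ft["pixels"],cv2.COLOR_RGB2GRAY)
for n,p in G.items():
    h=p-.104*X-.0*Y; h=p-.022*X-.043*X-.05*X; h[2]=.09; print(n,h.round(4),proj(ft,h).round(1),proj(ft,p).round(1))
E
```

```text
t 0.10 pos [ 0.1429 -0.6081  0.2308] yaw 0.231 F [-1.3 -0.1 -0.3]
units [ 19.57 -13.19  -0.43] turn 5.39
[[-0.001 -0.963 -0.269  0.069]
 [ 1.    -0.001  0.001 -0.001]
 [-0.001 -0.269  0.963 -0.143]
 [ 0.     0.     0.     1.   ]]
right [ 0.5113 -0.0657  0.09  ] [304.2 231.6] [314.8 190.8]
middle [0.5333 0.0448 0.09  ] [268.6 223.6] [277.3 182.5]
left [0.5563 0.1588 0.09  ] [232.  215.3] [238.8 173.8]
```

>>> jog_arm(motion=[[1,-0.67,-0.1,0,0.45],[1,-0.67,-0.1,0,0.45],[1,-0.67,-0.1,0,0.45],[1,-0.67,-0.1,0,0.45],[1,-0.67,0,0,0.45],[1,-0.67,0,0,0.45],[1,-0.67,0,0,0.45],[1,-0.67,0,0,0.45],[1,-0.67,0,0,0.45],[1,-0.67,0,0,0.45],[1,-0.67,0,0,0.45],[1,-0.67,0,0,0.45]])

```text
clock: 1.35
position: [0.439, -0.2901, 0.2433]
tool_rot: [-3.142, 0.0, 0.231]
force: [-0.2, -0.5, -0.0]
grip_width: 0.0381
finger_force: 0.0
```

>>> jog_arm(motion=[[1,-0.67,0,0,0.45],[1,-0.67,0,0,0.45],[1,-0.67,0,0,0.45],[0,0,0,1,0.45],[0,0,0,1,0.45],[0,0,0,1,0.45],[0,0,0,1,0.45],[0,0,0,1,0.45],[0,0,0,0.4,0.45],[0,0,0,0,0.45],[0,0,0,0,0.45]])

```text
clock: 2.45
position: [0.512, -0.2119, 0.2432]
tool_rot: [-3.142, 0.0, -0.199]
force: [0.1, 0.6, -0.2]
grip_width: 0.0384
finger_force: 0.0
```

Run:
```python
from h import *
go(G["right"]+[0,0,.075]); print(bot.observe()["grip_width"])
s=bot.observe();f=bot.grab_frame("wrist"); np.save("w0.npy",dict(f=f,s=s),allow_pickle=True); cv2.imwrite("pics/w0.png",f["pixels"][...,::-1])
Rm=R.from_euler("xyz",s["tool_rot"]).as_matrix(); T=np.eye(4);T[:3,:3]=Rm;T[:3,3]=s["position"]; C=np.linalg.inv(T@f["mount"])
f["rvec"]=R.from_matrix(C[:3,:3]).as_rotvec();f["tvec"]=C[:3,3]
for n,p in G.items():
  h=p-.115*X;h[2]=.09; print(n,proj(f,p).round(),proj(f,h).round())
```

```text
t 2.45 pos [ 0.512  -0.2119  0.2432] yaw -0.199 F [ 0.1  0.6 -0.2]
units [ 2.84 -4.77 -0.03] turn 0.01
0.038385572229744855
right [27. 71.] [116. 224.]
middle [-177.   71.] [-19. 224.]
left [-388.   72.] [-157.  225.]
```

View pics/w0.png

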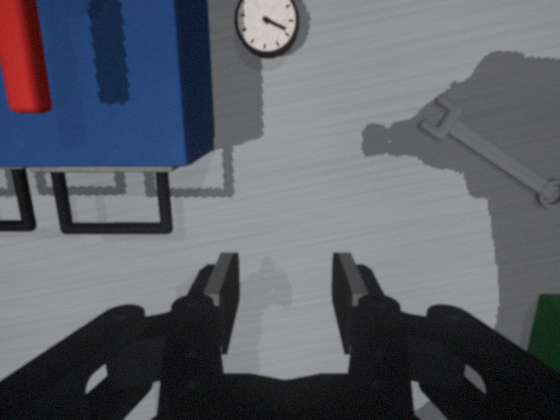

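The wrist view shows the right handle bar at (116,228) and the lever tip at (28,110). Both match the prediction to within about 2 mm. I'll move over the right lever and descend.

>>> jog_arm(motion=[[0.57,-0.95,0,0,0.45],[0.57,-0.95,0,0,0.45],[0.57,-0.95,0,0,0.45],[0.57,-0.95,0,0,0.45],[0.57,-0.97,0,0,0.45],[0,0,0,0,0.45],[0,0,0,0,0.45]])

```text
clock: 3.2
position: [0.6245, -0.0885, 0.2429]
tool_rot: [3.142, 0.001, -0.199]
force: [0.0, -0.9, 0.3]
grip_width: 0.0387
finger_force: 0.0
```

Run:
```python
from h import *
go(G["right"]+[0,0,-.017])
s=bot.observe();f=bot.grab_frame("wrist"); cv2.imwrite("pics/w1.png",f["pixels"][...,::-1])
print(s["qpos"].round(2))
```

```text
t 3.20 pos [ 0.6245 -0.0885  0.2429] yaw -0.199 F [ 0.  -0.9  0.3]
units [-0.01  0.    3.03] turn 0.01
[ 0.13  0.52 -0.13  1.57  0.07  1.06 -1.78]
```

View pics/w1.png

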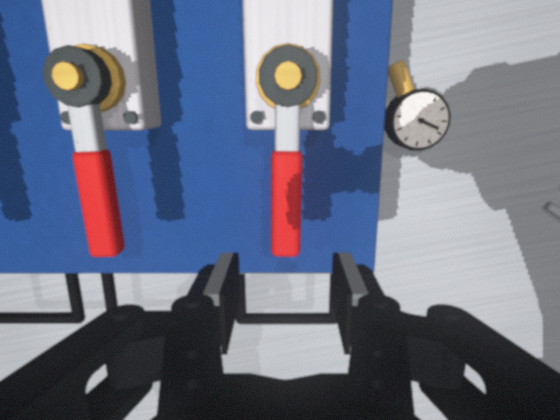

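The lever, at col 286, is centred between the fingers (235 and 335). Descending.

>>> jog_arm(motion=[[0,0,1,0,0.45],[0,0,1,0,0.45],[0,0,1,0,0.45],[0,0,0,0,0.45],[0,0,0,0,0.45]])

```text
clock: 3.75
position: [0.6243, -0.0898, 0.1541]
tool_rot: [3.141, 0.0, -0.202]
force: [-0.1, 0.3, -0.1]
grip_width: 0.0386
finger_force: 0.0
```

>>> jog_arm(motion=[[0,0.2,0,0,0.45],[0,0.2,0,0,0.45],[0,0,0,0,0.45]])

```text
clock: 4.05
position: [0.6223, -0.1018, 0.1545]
tool_rot: [3.142, -0.002, -0.202]
force: [0.2, -0.8, 0.4]
grip_width: 0.0386
finger_force: 0.0
```

>>> jog_arm(motion=[[0,0.1,0,0,0.45],[0,0,0,0,0.45]])

```text
clock: 4.25
position: [0.6221, -0.1025, 0.1541]
tool_rot: [-3.14, -0.001, -0.2]
force: [1.3, 5.5, 5.4]
grip_width: 0.0383
finger_force: 3.0
```

>>> jog_arm(motion=[[0,0.1,0,0,0.45],[0,0,0,0,0.45]])

```text
clock: 4.45
position: [0.622, -0.1031, 0.1541]
tool_rot: [-3.137, -0.001, -0.199]
force: [3.2, 16.4, 4.5]
grip_width: 0.0385
finger_force: 8.4
```

Right lever is solid after about 3 mm (16 N), so it is sound. Next, the middle one.

>>> jog_arm(motion=[[0,-0.4,0,0,0.45],[0,0,-1,0,0.45],[0,0,-1,0,0.45],[0,-0.9,0,0,0.45],[0,-1,0,0,0.45],[0,-1,0,0,0.45],[0,-1,0,0,0.45],[0,0,0,0,0.45],[0,0,0,0,0.45]])

```text
clock: 5.35
position: [0.6466, 0.0203, 0.2132]
tool_rot: [3.141, 0.0, -0.2]
force: [-0.4, -1.1, 0.6]
grip_width: 0.0386
finger_force: 0.0
```

Run:
```python
from h import *
go(G["middle"]+[0,0,-.017])
```

```text
t 5.35 pos [0.6466 0.0203 0.2132] yaw -0.200 F [-0.4 -1.1  0.6]
units [-0.03 -0.05  2.04] turn -0.0
```

>>> jog_arm(motion=[[0,-0.05,1,0,0.45],[0,0,1,0,0.45],[0,0,0,0,0.45],[0,0.2,0,0,0.45],[0,0.2,0,0,0.45],[0,0,0,0,0.45]])

```text
clock: 5.95
position: [0.6449, 0.0081, 0.1548]
tool_rot: [-3.142, -0.002, -0.203]
force: [-0.8, 0.0, -0.6]
grip_width: 0.0384
finger_force: 0.0
```

>>> jog_arm(motion=[[0,0.1,0,0,0.45],[0,0,0,0,0.45]])

```text
clock: 6.15
position: [0.6443, 0.0063, 0.1541]
tool_rot: [-3.141, -0.001, -0.202]
force: [0.7, 0.8, -0.2]
grip_width: 0.0385
finger_force: 0.0
```

>>> jog_arm(motion=[[0,0.1,0,0,0.45],[0,0,0,0,0.45]])

```text
clock: 6.35
position: [0.6434, 0.0035, 0.1535]
tool_rot: [-3.141, -0.0, -0.201]
force: [-0.0, 1.6, 0.8]
grip_width: 0.0383
finger_force: 0.7
```

>>> jog_arm(motion=[[0,0.1,0,0,0.45],[0,0,0,0,0.45]])

```text
clock: 6.55
position: [0.643, 0.0017, 0.1534]
tool_rot: [-3.14, -0.0, -0.201]
force: [3.2, 5.8, 1.3]
grip_width: 0.0385
finger_force: 3.0
```

>>> jog_arm(motion=[[0,0.1,0,0,0.45],[0,0,0,0,0.45]])

```text
clock: 6.75
position: [0.643, 0.0012, 0.1535]
tool_rot: [-3.137, -0.001, -0.199]
force: [6.8, 18.2, -1.9]
grip_width: 0.0386
finger_force: 8.9
```

Stop is at about 20 mm, so this one needs the other direction.

>>> jog_arm(motion=[[0,-0.4,0,0,0.45],[0,-0.4,0,0,0.45],[0,-0.2,0,0,0.45],[0,0,0,0,0.45]])

```text
clock: 7.15
position: [0.648, 0.0282, 0.1531]
tool_rot: [3.141, 0.0, -0.2]
force: [-0.7, -0.8, -0.2]
grip_width: 0.0382
finger_force: 0.0
```

>>> jog_arm(motion=[[0,-0.1,0,0,0.45],[0,0,0,0,0.45]])

```text
clock: 7.35
position: [0.6487, 0.03, 0.1533]
tool_rot: [3.141, 0.0, -0.201]
force: [0.6, 0.2, -0.3]
grip_width: 0.0385
finger_force: 0.0
```

>>> jog_arm(motion=[[0,-0.1,0,0,0.45],[0,0,0,0,0.45]])

```text
clock: 7.55
position: [0.6492, 0.0332, 0.1533]
tool_rot: [3.142, 0.0, -0.201]
force: [-1.5, -1.5, -0.2]
grip_width: 0.0385
finger_force: 0.5
```

>>> jog_arm(motion=[[0,-0.1,0,0,0.45],[0,0,0,0,0.45]])

```text
clock: 7.75
position: [0.6499, 0.0363, 0.1533]
tool_rot: [-3.142, 0.0, -0.201]
force: [-1.7, -1.0, 0.1]
grip_width: 0.0388
finger_force: 0.9
```

>>> jog_arm(motion=[[0,-0.1,0,0,0.45],[0,0,0,0,0.45]])

```text
clock: 7.95
position: [0.6505, 0.0394, 0.1532]
tool_rot: [-3.141, 0.0, -0.201]
force: [-2.5, -1.3, -0.4]
grip_width: 0.0385
finger_force: 0.9
```

>>> jog_arm(motion=[[0,-0.1,0,0,0.45],[0,0,0,0,0.45]])

```text
clock: 8.15
position: [0.6512, 0.0425, 0.1533]
tool_rot: [-3.141, -0.0, -0.201]
force: [-1.9, -2.2, 0.9]
grip_width: 0.0383
finger_force: 0.8
```

Middle moves freely under about 2.5 N, so it is the worn one. I'll continue to its left stop.

>>> jog_arm(motion=[[0,-0.1,0,0,0.45],[0,0,0,0,0.45]])

```text
clock: 8.35
position: [0.6517, 0.0444, 0.1532]
tool_rot: [3.141, 0.0, -0.202]
force: [-3.2, -4.1, 0.2]
grip_width: 0.0384
finger_force: 2.4
```

>>> jog_arm(motion=[[0,-0.1,0,0,0.45],[0,0,0,0,0.45]])

```text
clock: 8.55
position: [0.6518, 0.0448, 0.1531]
tool_rot: [3.138, 0.001, -0.203]
force: [-7.0, -16.0, 3.0]
grip_width: 0.0384
finger_force: 8.5
```

>>> jog_arm(motion=[[0,-0.1,0,0,0.45],[0,0,0,0,0.45]])

```text
clock: 8.75
position: [0.6519, 0.0452, 0.153]
tool_rot: [3.135, 0.002, -0.205]
force: [-11.5, -26.3, 6.4]
grip_width: 0.0386
finger_force: 14.5
```

>>> jog_arm(motion=[[0,0.5,0,0,0.45],[0,0,0,0,0.45],[0,0,-1,0,0.45],[0,0,-1,0,0.45],[0,0,-1,0,0.45],[-1,0,0,0,0.45],[-1,0,0,0,0.45],[-1,0,0,0,0.45],[-1,0.1,0,0,0.45],[-1,0.2,0,0,0.45],[-1,0.2,0,0,0.45],[0,0,0,0,0.45]])

```text
clock: 9.95
position: [0.4681, 0.0581, 0.2439]
tool_rot: [-3.141, -0.0, -0.2]
force: [0.1, -0.3, 0.6]
grip_width: 0.0385
finger_force: 0.0
```

Run:
```python
from h import *
go(G["middle"]-.116*X+[0,0,-.04])
s=bot.observe();f=bot.grab_frame("wrist"); cv2.imwrite("pics/w2.png",f["pixels"][...,::-1]); ft=bot.grab_frame("top")
for b in sorted(blobs(red(ft["pixels"])),key=lambda b:b[1][0]): print(b[1], onz(ft,*b[1],.173))
Rm=R.from_euler("xyz",s["tool_rot"]).as_matrix(); T=np.eye(4);T[:3,:3]=Rm;T[:3,3]=s["position"]; C=np.linalg.inv(T@f["mount"])
f["rvec"]=R.from_matrix(C[:3,:3]).as_rotvec();f["tvec"]=C[:3,3]; np.save("w2.npy",f,allow_pickle=True)
for n,p in G.items():
  h=p-.115*X;h[2]=.095; print(n,proj(f,p).round(),proj(f,h).round())
```

```text
t 9.95 pos [0.4681 0.0581 0.2439] yaw -0.200 F [ 0.1 -0.3  0.6]
units [2.18 0.01 3.83] turn 0.0
[239.65789474 169.66666667] [0.68063842 0.1335206  0.173     ]
[273.90178571 177.24107143] [0.66059584 0.03248915 0.173     ]
[316.94354839 187.04032258] [ 0.63462572 -0.09421806  0.173     ]
right [ 520. -141.] [435. 104.]
middle [ 287. -140.] [287. 105.]
left [  47. -140.] [133. 105.]
```

View pics/w2.png

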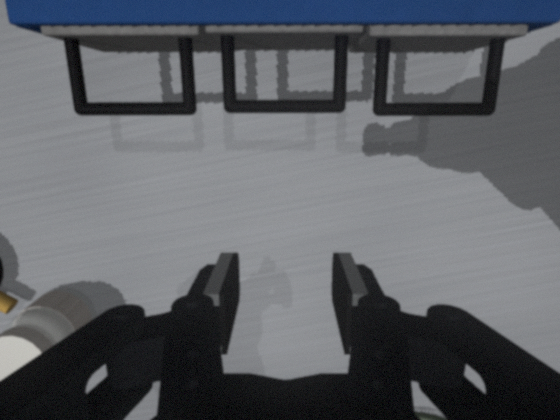

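The middle bar is at (284,106), predicted (287,105), and its lever is swung 13 mm left. I'll turn 90° and approach the bar.

>>> jog_arm(motion=[[0,0,0,-1,0.45],[0,0,0,-1,0.45],[0,0,0,-1,0.45],[0,0,0,-1,0.45],[0,0,0,-1,0.45],[0,0,0,-1,0.45],[0,0,0,-1,0.45],[0,0,0,-1,0.45],[0,0,0,-1,0.45],[0,0,0,-1,0.45]])

```text
clock: 11.05
position: [0.4717, 0.0579, 0.2433]
tool_rot: [-3.141, -0.001, 0.602]
force: [0.2, -0.1, 0.1]
grip_width: 0.0386
finger_force: 0.0
```

>>> jog_arm(motion=[[0,0,0,-1,0.45],[0,0,0,-1,0.45],[0,0,0,-1,0.45],[0,0,0,-1,0.45],[0,0,0,-1,0.45],[0,0,0,-1,0.45],[0,0,0,-1,0.45],[0,0,0,-1,0.45],[0,0,0,-1,0.45],[0,0,0,-0.6,0.45],[0,0,0,0,0.45],[0,0,0,0,0.45]])

```text
clock: 12.25
position: [0.4712, 0.0576, 0.2433]
tool_rot: [3.141, -0.001, 1.365]
force: [1.2, -0.1, -0.2]
grip_width: 0.0386
finger_force: 0.0
```

Run:
```python
from h import *
go(G["middle"]-.116*X+.001*Y+[0,0,-.097],YAW+np.pi/2)
```

```text
t 12.25 pos [0.4712 0.0576 0.2433] yaw 1.365 F [ 1.2 -0.1 -0.2]
units [0.04 2.08 5.71] turn -0.07
```

>>> jog_arm(motion=[[0.04,1,0,-0.07,0.45],[0,1,0,0,0.45],[0,0.07,0,0,0.45],[0,0,1,0,0.45],[0,0,1,0,0.45],[0,0,0,0,0.45],[0,0,0,0,0.45]])

```text
clock: 12.95
position: [0.5317, 0.0464, 0.1839]
tool_rot: [-3.141, -0.0, 1.372]
force: [0.0, -0.8, 0.7]
grip_width: 0.0384
finger_force: 0.0
```

Run:
```python
from h import *
go(G["middle"]-.116*X+.001*Y+[0,0,-.097],YAW+np.pi/2)
f=bot.grab_frame("wrist"); cv2.imwrite("pics/w3.png",f["pixels"][...,::-1])
```

```text
t 12.95 pos [0.5317 0.0464 0.1839] yaw 1.372 F [ 0.  -0.8  0.7]
units [-0.01  0.03  3.73] turn 0.02
```

View pics/w3.png

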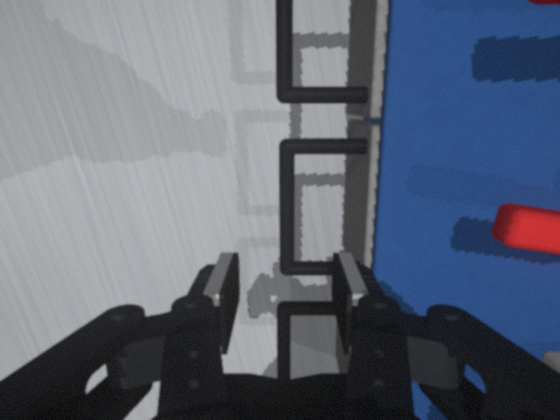

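The middle bar (col 288, rows 140–270, centre about 205) lies directly under the TCP, and the finger centre is at col 286. Descend and grip.

>>> jog_arm(motion=[[0,0,1,0,0.45],[0,0,1,0,0.45],[0,0,1,0,0.45],[0,0,0.7,0,0.45],[0,0,0,0,0.45],[0,0,0,0,0.45]])

```text
clock: 13.6
position: [0.5325, 0.0463, 0.0738]
tool_rot: [3.14, -0.0, 1.372]
force: [0.3, -0.2, 0.1]
grip_width: 0.0384
finger_force: 0.0
```

>>> jog_arm(motion=[[0,0,0,0,0],[0,0,0,0,0],[0,0,0,0,0],[0,0,0,0,0],[0,0,0,0,0]], newtons=30)

```text
clock: 14.1
position: [0.5325, 0.0461, 0.0737]
tool_rot: [3.14, -0.0, 1.372]
force: [-1.4, -1.3, 12.7]
grip_width: 0.0087
finger_force: 29.3
```

>>> jog_arm(motion=[[0,-0.4,0,0,0],[0,-0.5,0,0,0],[0,-0.5,0,0,0],[0,-0.5,0,0,0],[0,-0.5,0,0,0],[0,0,0,0,0]])

```text
clock: 14.7
position: [0.4606, 0.0605, 0.0737]
tool_rot: [3.14, 0.0, 1.373]
force: [-2.7, -1.2, 13.2]
grip_width: 0.0084
finger_force: 30.4
```

>>> jog_arm(motion=[[0,-0.2,0,0,0],[0,-0.2,0,0,0],[0,0,0,0,0]])

```text
clock: 15.0
position: [0.4498, 0.0626, 0.0736]
tool_rot: [3.139, -0.0, 1.372]
force: [-2.1, -1.3, 15.2]
grip_width: 0.0086
finger_force: 30.7
```

>>> jog_arm(motion=[[0,-0.1,0,0,0],[0,0,0,0,0]])

```text
clock: 15.2
position: [0.4476, 0.0631, 0.0737]
tool_rot: [3.138, -0.001, 1.372]
force: [0.9, -2.9, 15.1]
grip_width: 0.0087
finger_force: 30.7
```

>>> jog_arm(motion=[[0,-0.1,0,0,0],[0,0,0,0,0]])

```text
clock: 15.4
position: [0.4475, 0.0632, 0.0738]
tool_rot: [3.134, -0.002, 1.371]
force: [20.9, -9.6, -5.4]
grip_width: 0.0091
finger_force: 30.0
```

>>> jog_arm(motion=[[0,-0.1,0,0,0],[0,0,0,0,0]])

```text
clock: 15.6
position: [0.4473, 0.0634, 0.0741]
tool_rot: [3.13, -0.004, 1.369]
force: [40.7, -17.3, -21.3]
grip_width: 0.0084
finger_force: 29.8
```

Run:
```python
from h import *
go(G["middle"]-.206*X)
f=bot.grab_frame("top"); cv2.imwrite("pics/t2.png",cv2.resize(f["pixels"][90:300,130:410,::-1],None,fx=2.5,fy=2.5))
```

```text
t 15.60 pos [0.4473 0.0634 0.0741] yaw 1.369 F [ 40.7 -17.3 -21.3]
units [-0.02 -0.06 -3.16] turn 19.61
```

View pics/t2.png

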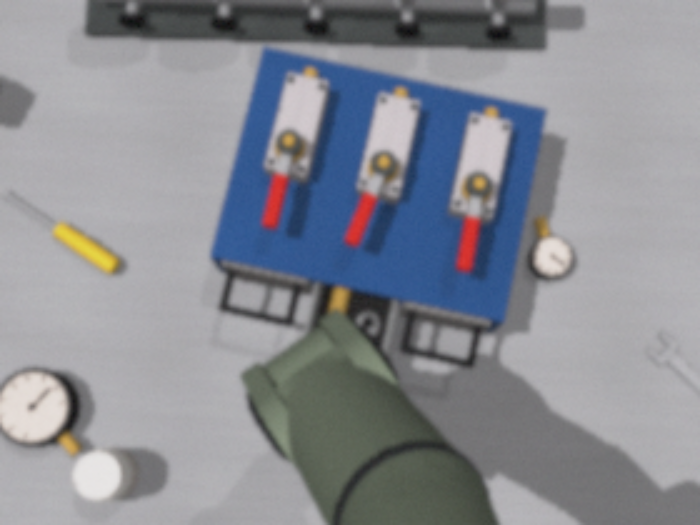

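The drawer is open with a solid stop at 45 N, the middle lever is swung left, and the other drawers are unmoved. Relax, release, rise.

>>> jog_arm(motion=[[0,0.15,0,0,0],[0,0,0,0,0],[0,0,0,0,0.45],[0,0,0,0,0.45],[0,0,0,0,0.45],[0,0,0,0,0.45]])

```text
clock: 16.25
position: [0.4448, 0.0636, 0.0724]
tool_rot: [-3.141, 0.0, 1.373]
force: [-0.6, -0.9, -0.8]
grip_width: 0.0386
finger_force: 0.0
```

>>> jog_arm(motion=[[0,0,-0.5,0,0.45],[0,0,-1,0,0.45],[0,0,-1,0,0.45],[0,0,-1,0,0.45],[0,0,-1,0,0.45],[0,0,-1,0,0.45],[-1,0,0,0,0.45],[-1,0,0,0,0.45],[-1,0,0,0,0.45],[-1,0,0,0,0.45],[0,0,0,0,0.45]])

```text
clock: 17.35
position: [0.4202, -0.0573, 0.2372]
tool_rot: [-3.141, 0.001, 1.368]
force: [0.6, 0.7, 0.5]
grip_width: 0.0384
finger_force: 0.0
```

Run:
```python
from h import *
go(G["middle"])
f=bot.grab_frame("top"); cv2.imwrite("pics/t3.png",cv2.resize(f["pixels"][90:300,130:410,::-1],None,fx=2.5,fy=2.5))
for b in sorted(blobs(red(f["pixels"])),key=lambda b:b[1][0]): print(b[1], onz(f,*b[1],.173))
h=G["middle"]-.206*X; h[2]=.095; print("stop bar px in crop",(proj(f,h)-[130,90])*2.5)
```

```text
t 17.35 pos [ 0.4202 -0.0573  0.2372] yaw 1.368 F [0.6 0.7 0.5]
units [4.11 6.84 2.26] turn 19.6
[239.69026549 169.62831858] [0.68075694 0.13343028 0.173     ]
[273.89090909 177.26363636] [0.66052706 0.03251941 0.173     ]
[317.         186.95967742] [ 0.63487162 -0.09438251  0.173     ]
stop bar px in crop [329.778119   406.11081887]
```

View pics/t3.png

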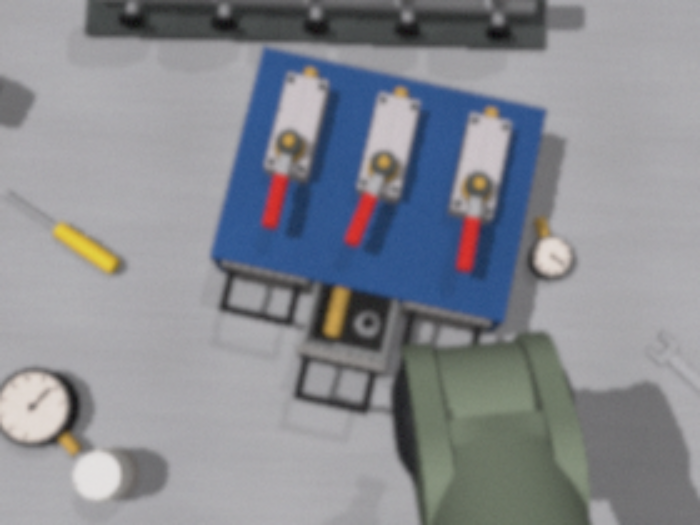

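The drawer's bar is at (335,402), against (330,406) expected at its stop. The lever is fully left and the bystanders are unmoved.

```bash
python3 -c "
from workcell import bot
print(bot.job_done())"
```

```text
the job is handed in; nothing more can be done
None
```

The middle valve is the loose one, felt to its stop both ways; its lever is left fully over to the robot's left, the drawer beneath is pulled out to its stop, and the job is handed in. I tested the right lever only to the right (solid after about 3 mm) and did not touch the left one.

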